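# Lacquer the cuff blanks

## Task

Get the copper cuff blanks ready and lacquer them: lay every blank from the channelled board flat across both rails of the rack in the foil tray, side by side with none overlapping, and roll the dosing thumbwheel until its green stripe is on top, in line with the white pointers. The blanks lie sunk in their channels where fingers cannot get hold of them; drawn out past the board's open edge they can be taken. Once all are laid and the wheel is set, press the orange spray cap fully down and let it spring back up; leave the jar, carton and tin where they are.

Things in the scene. Friction and masses are not known exactly. Their poses are not given: they have to be found in the camera images.
- blank1: flat copper bracelet blank, a plain plate 160 x 45 x 3 mm (x, y, z), about 190 g; origin at the centre of its underside. Starts flat in a channel of the board, length along the board's x, its top 1 mm below the strips. Two or three are present in a run; an absent one reads None from the start. It slides easily on the board (friction about 0.2, less than that of fingertips on it)
- blank2: flat copper bracelet blank, a plain plate 160 x 45 x 3 mm (x, y, z), about 190 g; origin at the centre of its underside. Starts flat in a channel of the board, length along the board's x, its top 1 mm below the strips. Two or three are present in a run; an absent one reads None from the start. It slides easily on the board (friction about 0.2, less than that of fingertips on it)
- blank3: flat copper bracelet blank, a plain plate 160 x 45 x 3 mm (x, y, z), about 190 g; origin at the centre of its underside. Starts flat in a channel of the board, length along the board's x, its top 1 mm below the strips. Two or three are present in a run; an absent one reads None from the start. It slides easily on the board (friction about 0.2, less than that of fingertips on it)
- board: fixed raised board, 240 x 300 mm (x, y), origin at its centre on the table. Three channels along x, at y = -85, 0, +85 mm: smooth white floor 50 mm above the table, 51 mm wide, 4 mm deep between grey strips; open at the edge x = -120 mm facing the robot, shut by a 7 mm high rim at the back. 18 mm thick, on two feet set back 50 mm from the open edge: free space in front of and below that edge
- rack: fixed foil tray 206 x 330 mm (x, y), walls 52 mm high, 3 mm thick; origin at its centre on the table. Two steel rails run along y at x = -42 and +42 mm, 8 mm wide, 290 mm long, tops 45 mm above the table, clear space 32 mm deep below and beside them; end stops 8 mm higher at y = -143 and +143 mm. Blanks lie with their length along x, across both rails; three fit at a spacing of 85 mm
- station: fixed spray station: grey base 80 x 250 mm (x, y), origin at its centre on the table, z up. A white canister 56 mm across with the orange cap stands at y = +65 mm, a grey dosing block 78 x 70 mm, top 58 mm above the table, with the black thumbwheel at y = -65 mm.
- dose_wheel (a joint): angle (rad, 0 to 3.4) of the black thumbwheel, radius 32 mm, 16 mm wide, axis along the station's y, 42 mm above the table; 16 mm of it stands out of the block's top. The angle grows as its top is rolled towards the station's +x (away from the robot). The green stripe is on top, between the white pointers, at 2.2. Light friction (about 1 N at the rim); it stays where left
- wheel_top (a point): fixed point at the top of the thumbwheel, 74 mm above the table (does not turn with it)
- spray_cap (a joint): travel (m) of the orange spray cap: 0 up, 0.008 fully down; sprung, about 1.3 N to start and 6.5 N fully down
- cap_top (a point): fixed point at the centre of the top of the orange cap (34 mm across) when it is up, 163 mm above the table
- bead_jar: lidded amber glass jar, 64 mm across, 85 mm tall; bystander, loose; origin at the centre of its underside
- carton: cardboard box 70 x 100 x 50 mm; bystander, loose; origin at the centre of its underside
- tin: blue tin, 60 mm across, 90 mm tall; bystander, loose; origin at the centre of its underside
Not all that is in view belongs to the job. Leave any grey, purple or yellow look-alike of the blank1 alone.

How it is judged (in metres and radians):
On the way, in this order (a step that is already met when the one before it is completed fails the run):
1. every blank lies flat across both rails and the thumbwheel's green stripe is at the pointers (z of blank1 in the frame of rack between 0.0425 and 0.0472 m and y of blank1 in the frame of rack between -0.13 and 0.13 m and x of blank1 in the frame of rack between -0.04 and 0.04 m and angle between each of blank1, blank2, blank3's own z axis and vertical below 0.045 rad and linear speed of each of blank1, blank2, blank3 below 0.02 m/s and z of blank2 in the frame of rack between 0.0425 and 0.0472 m and y of blank2 in the frame of rack between -0.13 and 0.13 m and x of blank2 in the frame of rack between -0.04 and 0.04 m and z of blank3 in the frame of rack between 0.0425 and 0.0472 m and y of blank3 in the frame of rack between -0.13 and 0.13 m and x of blank3 in the frame of rack between -0.04 and 0.04 m and value of joint dose_wheel between 2 and 2.4 rad), for 0.2 s.
2. then the spray cap is pressed fully down (value of joint spray_cap above 0.0062 m), for 0.05 s.
At the end, for the whole second after the job is handed in: Every blank present rests flat on both rails (level within 0.045 rad, underside within 2.5 mm of the rail tops, centre within 40 mm of the line midway between the rails, 130 mm of mid-rack along it), none overlapping; the wheel is within 0.2 rad of 2.2; the cap is up (under 1.5 mm) (all of step 1 and value of joint spray_cap below 0.0015 m); the robot touches nothing.
It fails at once if the cap is pressed while a blank is still on the board or the thumbwheel is not set (value of joint spray_cap above 0.003 m and ((x of blank1 in the frame of board between -0.12 and 0.12 m and y of blank1 in the frame of board between -0.15 and 0.15 m) or (x of blank2 in the frame of board between -0.12 and 0.12 m and y of blank2 in the frame of board between -0.15 and 0.15 m) or (x of blank3 in the frame of board between -0.12 and 0.12 m and y of blank3 in the frame of board between -0.15 and 0.15 m) or not (value of joint dose_wheel between 2 and 2.4 rad))).
It fails at once if the jar, carton or tin is moved by more than 30 mm (distance of any of bead_jar, carton, tin from where it was at the start of the episode above 0.03 m).
Of blank1, blank2, blank3 only 2 to 3 are there at a start; the rules pass over those that are not, and their reading is None.
At some moment in a run one of blank1, blank2, blank3 may be knocked a few centimetres aside while the robot is not near it.
It also fails if it takes over 210 s, if anything falls off the work surface, if the arm or the gripper's body presses on something with over 40 N, if the wrist force passes 120 N, or if a joint passes its speed limit or range.

## Robot

A 6-joint arm with a two-finger parallel gripper is mounted at the origin on the work surface. World frame = base frame: x ahead of the robot, y to its left, z up, the work surface at z = 0. Lengths are in mm, angles in rad, forces in N, time in s.
With the tool pointing down it reaches from about 350 to 875 mm from the base axis. Payload 4.2 kg.
Tool frame: the origin (TCP) lies on the mounting face of the last link; the fingertips stand 173 mm ahead of it and the grasp point (between the pads) lies 155 mm ahead of it; z points along the fingers, y is the direction in which the jaws open and shut (so a half turn about z gives the same grasp; the last joint's range is limited). The gripper opens to 85 mm and grips with 20 to 120 N. Pads are 22 mm wide; open, the fingers measure 114 mm over their backs; the gripper's body (76 mm by 85 mm) begins 54 mm behind the grasp point. The pads swing forward as they close: fully open they stand 13 mm farther back than shut.
Start: joints at [1.367, 0.385, 0.008, 0, -1.194, -0.259], TCP at [279.001, 559.248, 404.712] pointing down, gripper open.
Joint ranges: [-3.14, 3.14], [-1.21, 2.06], [-1.07, 1.41], [-3.16, 2.05], [-2.99, -0.16], [-3.1, 3.1]. Speed limits (rad/s): [2.79, 2.79, 3.14, 3.14, 3.14, 3.14].

## Interface

Orientations are given as a unit quaternion [x, y, z, w].
In Python, from bench import arm gives the robot as it stands.
- The arm moves only by the shell command python3 -m jog 'ROWS' [OPENING]. ROWS is JSON, a list that holds one entry, the list of rows, each a list of 4 numbers: the shift along the tool's x, y, z in mm, then the turn about the tool's z in degrees. In form: [[[x, y, z, spin], ...]]. A call has exactly 5 rows; each row is the pose to reach, as a shift and turn from the pose measured when the call began, along the tool's axes at that moment; what a row does not reach only later rows make up. A row lasts 1/8 s, in which the tool goes at most 62.5 mm and 10.7 degrees, less where a joint would pass 70% of its speed; a pose out of reach is approached as far as the arm can. A call with a gripper value outside its range is refused whole. OPENING is the finger opening in mm, from 0 to 85.4, set as the call begins (- or left out, the last holds). The fingers move at their own pace and stop on an object; the grip force is fixed at half the most. Time passes only in rows, so rows that repeat a pose let the fingers close, or fill a call up. It gives the time, the measured TCP pose, the force and the opening at its end, in the units of the state.
- arm.read_state(): the state, without advancing time (a new reading comes with each control period).
- arm.get_image(name): name is "scene" or "top"; returns (picture, depth): 480x640x3 uint8, blue, green, red; 480x640 float32, mm along the optical axis (not along the pixel's ray), 0 where there is no reading.
- arm.camera_params(name): a dict with "mtx" (3x3 intrinsics, pixels), "k1" (the pictures are not rectified: a ray, as slopes to the right and down, at radius r is drawn at 1 + k1 r^2 times it, then the intrinsics apply), "R" (3x3) and "t" (3): a world point X has camera coordinates R X + t. Camera axes: x right, y down, z forward; pixel columns grow to the right and rows downward; lengths in mm; the calibration is good to about 2 mm. A picture is of the moment at which its call begins. camera_params takes no time and is no camera call.
- arm.job_done(): hands the job in, once; it reports no verdict.
The state is a dict: "clock": time; "joints": joint angles; "joint_vel": joint speeds; "joint_efforts": joint torques, N m; "position": TCP position; "ee_rot": TCP orientation; "contact_force": force on the tool from outside, world axes, zero at the start; "wrist_torque": the same for the moment, N m; "gripper_width": finger opening in mm.
Only numpy, scipy, OpenCV 4.12 (cv2) and the standard library are available. Lean on these libraries where they do the work, as an engineer would, in place of code of your own. Each camera call takes 0.05 s, during which the arm holds its last target.

## Working session

There is one attempt and no reset: what is moved stays moved. The work goes in short steps, Python scripts to look and compute and a shell command to move; the robot and the scene stay as the last step left them, time stands still between calls to the robot, and variables do not carry over. Pictures are saved under pics/ and viewed, and the job is handed in when it is done.

```bash
ls; mkdir -p pics; cat > h.py <<'E'
import numpy as np, cv2
from bench import arm
from scipy.spatial.transform import Rotation as Rn
def snap(name,fn):
    im,d=arm.get_image(name); cv2.imwrite('pics/'+fn+'.png',im); np.save('pics/'+fn+'.npy',d); return im,d
def ray(p,u,v):
    K=np.array(p['mtx']); k=p['k1']
    a=np.array([(u-K[0,2])/K[0,0],(v-K[1,2])/K[1,1]])
    b=a.copy()
    for _ in range(20): b=a/(1+k*(b@b))
    return np.array([b[0],b[1],1.])
def atz(name,u,v,z):
    p=arm.camera_params(name);R=np.array(p['R']);t=np.array(p['t']).ravel()
    r=R.T@ray(p,u,v);c=-R.T@t
    return c+r*(z-c[2])/r[2]
def dep(name,fn,u,v):
    p=arm.camera_params(name);R=np.array(p['R']);t=np.array(p['t']).ravel()
    d=np.load('pics/'+fn+'.npy')[int(round(v)),int(round(u))]
    return R.T@(ray(p,u,v)*d-t)
def proj(name,X):
    p=arm.camera_params(name);R=np.array(p['R']);t=np.array(p['t']).ravel();K=np.array(p['mtx'])
    c=R@np.array(X,float)+t;a=c[:2]/c[2];a=a*(1+p['k1']*(a@a));return K[0,0]*a[0]+K[0,2],K[1,1]*a[1]+K[1,2]
def tool(target,st=None):
    "shift in tool axes for TCP target"
    st=st or arm.read_state()
    return Rn.from_quat(st['ee_rot']).inv().apply(np.array(target)-np.array(st['position']))
E
python3 - <<'E'
from h import *
snap('top','t0');snap('scene','s0')
s=arm.read_state();print(s)
print(Rn.from_quat(s['ee_rot']).as_matrix().round(3))
for n in('top','scene'):
    p=arm.camera_params(n);print(n,p['mtx'],p['k1'],(-np.array(p['R']).T@np.array(p['t']).ravel()).round(0))
E
```

```text
pics
{'clock': 0.1, 'joints': array([ 1.36661662e+00,  3.85480597e-01,  6.73476966e-03, -4.23245288e-04,
       -1.19404989e+00, -2.58580431e-01]), 'joint_vel': array([-1.09090557e-03, -6.06488118e-05,  3.88567240e-03,  1.25776348e-03,
        1.09897307e-03,  9.86195152e-04]), 'joint_efforts': array([ 2.67868722e-05, -3.93315196e+01,  1.88930297e+01,  4.19799462e+00,
       -2.57643092e-03,  1.34800229e-05]), 'position': array([278.90981875, 559.09901861, 403.72097265]), 'ee_rot': array([ 9.73332436e-01, -2.29396884e-01, -1.69441463e-04,  1.00467285e-03]), 'contact_force': array([ 0.25177397, -0.00441873,  0.11991407]), 'wrist_torque': array([-0.00849142,  0.02887464, -0.01420728]), 'gripper_width': 85.1817049152854}
[[ 0.895 -0.447 -0.001]
 [-0.447 -0.895 -0.002]
 [ 0.     0.002 -1.   ]]
top [[579.61599033   0.         316.59109979]
 [  0.         579.61599033 241.35041805]
 [  0.           0.           1.        ]] -0.011343989451780959 [ 441.   27. 1717.]
scene [[487.88291586   0.         313.39725619]
 [  0.         487.88291586 246.10073769]
 [  0.           0.           1.        ]] -0.00010173948470595373 [1740. -406. 1187.]
```

View pics/t0.png

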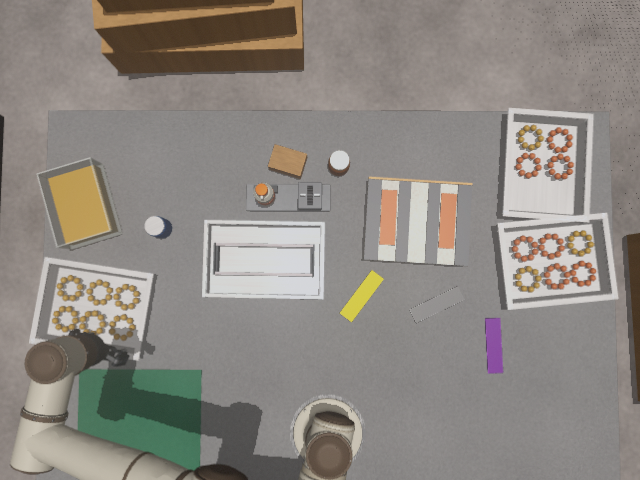

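View pics/s0.png

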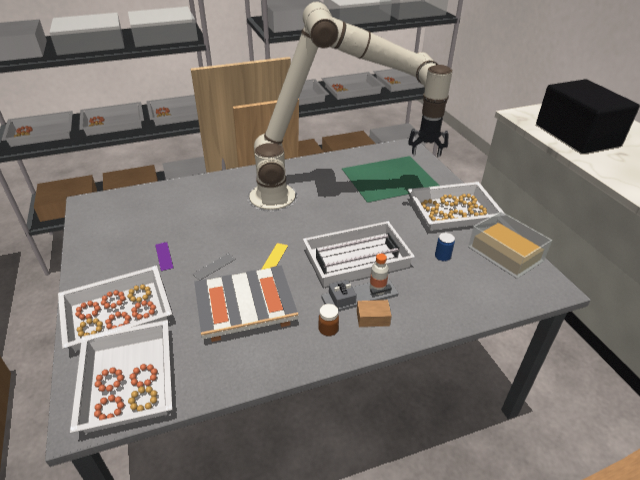

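The top view shows two copper blanks in the outer channels, at about (388,218) and (448,220). The centre channel is empty. The rack is at (264,259) and the station at (288,196). I'll enlarge crops to measure.

```bash
python3 - <<'E'
import cv2
im=cv2.imread('pics/t0.png')
cv2.imwrite('pics/c_board.png',cv2.resize(im[165:280,350:490],None,fx=5.2,fy=5.2,interpolation=cv2.INTER_CUBIC))
cv2.imwrite('pics/c_rack.png',cv2.resize(im[140:305,195:355],None,fx=3.6,fy=3.6,interpolation=cv2.INTER_CUBIC))
E
```

```text
(no output)
```

View pics/c_board.png

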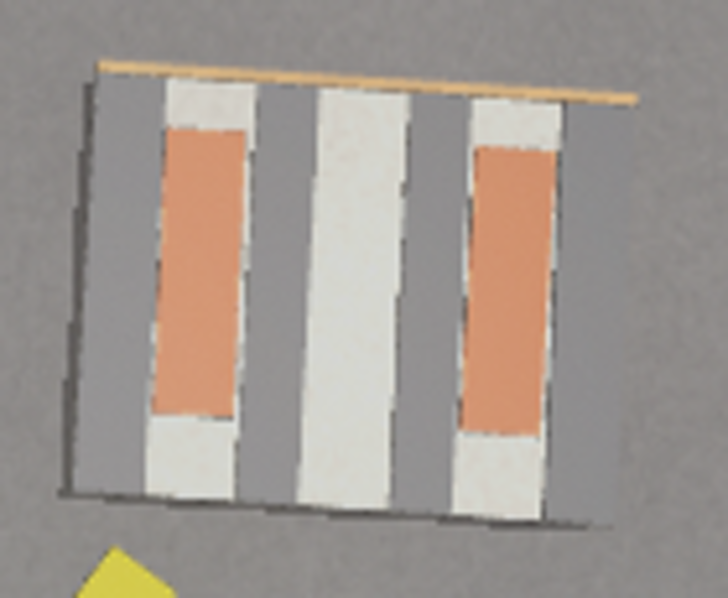

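View pics/c_rack.png

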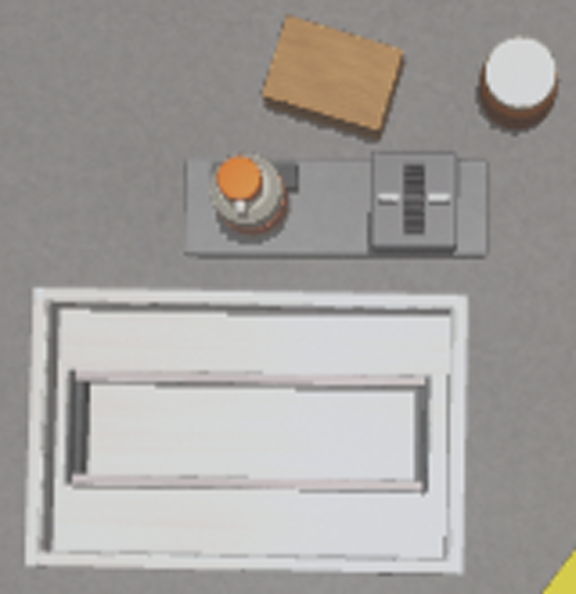

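```bash
python3 - <<'E'
from h import *
def fb(x,y):return 350+(x+.5)/5.2-.5,165+(y+.5)/5.2-.5
def fr(x,y):return 195+(x+.5)/3.6-.5,140+(y+.5)/3.6-.5
print('board')
for n,q,z in[('bl',(72,490),54),('br',(606,525),54),('tl rim',(99,62),57),('tr rim',(637,94),57)]:
    print(n,atz('top',*fb(*q),z).round(1))
for n,qs in[('L',[(167,128),(245,130),(233,417),(152,412)]),('R',[(475,147),(557,151),(540,435),(460,430)])]:
    P=np.array([atz('top',*fb(*q),53) for q in qs]);print(n,P.round(1).tolist(),P.mean(0).round(1))
    a=(P[0]+P[1]-P[2]-P[3])/2;b=(P[0]+P[3]-P[1]-P[2])/2;print(np.linalg.norm(a),np.linalg.norm(b),np.degrees(np.arctan2(a[1],a[0])))
print('rack')
P=np.array([atz('top',*fr(*q),52) for q in[(34,289),(467,296),(463,573),(26,566)]]);print(P.round(1).tolist(),P.mean(0))
P=np.array([atz('top',*fr(*q),45) for q in[(75,375),(428,381),(424,488),(70,482)]]);print('rails',P.round(1).tolist(),P.mean(0))
print('cap',atz('top',*fr(240,178),163),'wheel',atz('top',*fr(413,199),70))
print('pointers',[atz('top',*fr(*q),60) for q in[(388,199),(439,199)]])
P=np.array([atz('top',*fr(*q),58) for q in[(372,153),(455,153),(456,247),(370,247)]]);print('block',P.round(1).tolist(),P.mean(0))
for n,q in[('capdepth',fr(240,178)),('blankL',fb(200,270)),('blankR',fb(510,290)),('rail',fr(250,377))]:print(n,dep('top','t0',*q))
E
```

```text
board
bl [ 503.2 -100.8   54. ]
br [ 485.2 -395.2   54. ]
tl rim [ 741.3 -115.8   57. ]
tr rim [ 724.6 -414.8   57. ]
L [[705.0, -153.9, 53.0], [704.1, -197.3, 53.0], [544.0, -189.9, 53.0], [546.6, -145.1, 53.0]] [ 624.9 -171.5   53. ]
159.4726795722344 44.13062445751887 -2.9092593380128955
R [[695.1, -325.2, 53.0], [693.1, -370.9, 53.0], [534.8, -359.6, 53.0], [537.4, -315.4, 53.0]] [ 615.1 -342.8   53. ]
158.3841106554618 44.973503969941554 -3.8289914868667028
rack
[[613.7, 359.3, 52.0], [609.5, 11.8, 52.0], [388.4, 14.1, 52.0], [392.2, 361.8, 52.0]] [500.92971986 186.75741624  52.        ]
rails [[545.1, 326.5, 45.0], [541.5, 42.7, 45.0], [455.7, 45.5, 45.0], [459.2, 329.1, 45.0]] [500.37489094 185.96780935  45.        ]
cap [686.58032088 183.69884178 163.        ] wheel [684.99164326  55.16977496  70.        ]
pointers [array([686.39465743,  75.35088874,  60.        ]), array([686.56004637,  34.52851364,  60.        ])]
block [[723.9, 88.5, 58.0], [724.1, 21.9, 58.0], [648.2, 20.8, 58.0], [647.9, 89.6, 58.0]] [686.02642802  55.17090372  58.        ]
capdepth [687.36911092 184.20029144 158.01674714]
blankL [ 626.20812109 -172.55422535   47.94851056]
blankR [ 614.93267275 -343.17016373   56.0176949 ]
rail [543.86200732 185.39038328  48.694858  ]
```

```bash
cat >> h.py <<'E'
def plan(x,y,tipz,yaw,off=173):
    """tool-axes shift & spin to put tip at x,y,tipz with tool x at yaw deg (world)"""
    st=arm.read_state();M=Rn.from_quat(st['ee_rot']).as_matrix()
    cur=np.degrees(np.arctan2(M[1,0],M[0,0]))
    d=(yaw-cur+180)%360-180
    print('shift',tool([x,y,tipz+off],st).round(1),'spin',round(-d,1),'| pos',np.array(st['position']).round(1),'yaw',round(cur,2),'F',np.array(st['contact_force']).round(1),'w',round(st['gripper_width'],1),'t',round(st['clock'],2))
E
python3 - <<'E'
from h import *
plan(648,-173,231,-3.5)
for q in[(383,272),(376,270),(340,318)]:print(atz('top',*q,3))
print([dep('top','t0',u,v).round() for u,v in[(362,296),(362,300),(358,300)]])
E
```

```text
shift [657.2 490.2   0.8] spin -23.0 | pos [278.9 559.1 403.7] yaw -26.52 F [ 0.3 -0.   0.1] w 85.2 t 0.1
[ 466.46450569 -162.39853889    3.        ]
[ 472.27282956 -141.74419031    3.        ]
[330.90637766 -35.70473872   3.        ]
[array([ 396., -100.,    3.]), array([ 384., -100.,    3.]), array([384., -88.,  10.])]
```

```bash
python3 -m jog '[[[48,36,0,-5],[98,73,0,-10],[147,110,0,-15],[197,147,0,-20],[246,184,0,-23]]]' 0; python3 -c "
from h import *
plan(648,-173,231,-3.5)"
```

```text
clock: 0.72
position: [417.3, 282.7, 403.9]
ee_rot: [1.0, -0.03, -0.0, 0.001]
contact_force: [0.3, 0.4, 0.6]
gripper_width: -0.1
shift [257.3 441.2   0.6] spin 0.1 | pos [417.3 282.7 403.9] yaw -3.39 F [0.3 0.4 0.6] w -0.1 t 0.72
```

```bash
python3 -m jog '[[[30,50,0,0],[60,102,0,0],[90,155,0,0],[120,207,0,0],[150,259,0,0]]]' && python3 -m jog '[[[30,50,0,0],[60,102,30,0],[90,155,60,0],[107,182,100,0],[107,182,145,0]]]'; python3 -c "
from h import *
plan(648,-173,56,-3.5)"
```

```text
clock: 1.35
position: [552.1, 13.3, 404.1]
ee_rot: [1.0, -0.03, -0.001, 0.001]
contact_force: [0.6, 0.6, 0.4]
gripper_width: 0.1
clock: 1.98
position: [648.5, -177.9, 256.8]
ee_rot: [1.0, -0.032, -0.001, 0.001]
contact_force: [-0.7, 1.3, 0.1]
gripper_width: 0.3
shift [-0.8 -4.9 27.8] spin -0.1 | pos [ 648.5 -177.9  256.8] yaw -3.62 F [-0.7  1.3  0.1] w 0.3 t 1.98
```

```bash
python3 -m jog '[[[0,-5,15,0],[0,-5,27,0],[0,-5,27,0],[0,-5,29,0],[0,-5,30,0]]]' ; python3 -c "
from h import *
plan(648,-173,50,-3.5)"
```

```text
clock: 2.6
position: [649.0, -172.7, 228.2]
ee_rot: [1.0, -0.031, 0.0, 0.001]
contact_force: [-0.2, -0.6, -0.6]
gripper_width: -0.3
shift [-1.   0.3  5.2] spin -0.1 | pos [ 649.  -172.7  228.2] yaw -3.59 F [-0.2 -0.6 -0.6] w -0.3 t 2.6
```

```bash
python3 -m jog '[[[0,0,1,0],[0,0,3,0],[0,0,4,0],[0,0,5,0],[0,0,5,0]]]' ; python3 -c "
from h import *
plan(648,-173,50,-3.5)"
```

```text
clock: 3.22
position: [649.9, -172.9, 226.5]
ee_rot: [1.0, -0.031, 0.003, 0.002]
contact_force: [-1.9, 0.8, 10.3]
gripper_width: 0.2
shift [-1.9  0.2  3.5] spin -0.0 | pos [ 649.9 -172.9  226.5] yaw -3.53 F [-1.9  0.8 10.3] w 0.2 t 3.23
```

```bash
python3 -m jog '[[[-10,0,4,0],[-25,0,4,0],[-40,0,4,0],[-55,0,4,0],[-60,0,4,0]]]' ; python3 -c "
from h import *
snap('top','t1')
plan(648,-173,50,-3.5)"
```

```text
clock: 3.85
position: [592.1, -169.5, 226.5]
ee_rot: [1.0, -0.03, 0.008, 0.003]
contact_force: [2.1, 0.3, 10.5]
gripper_width: 0.2
shift [56.3  0.2  4.3] spin 0.1 | pos [ 591.8 -169.5  226.5] yaw -3.41 F [-0.3  0.2 11.2] w -0.0 t 3.9
```

View pics/t1.png

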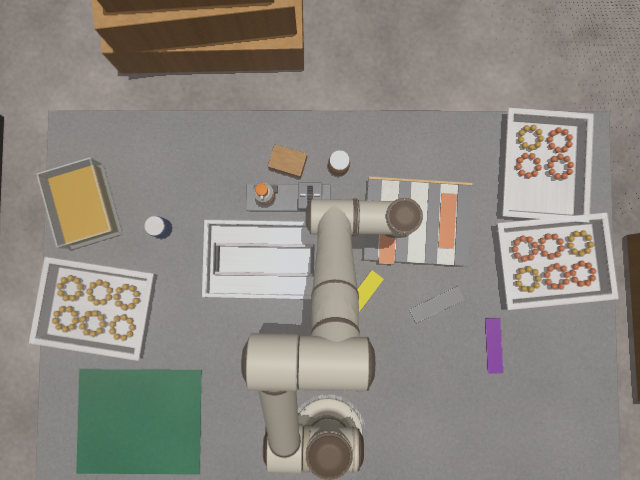

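The blank followed the finger. Its near end shows at about (386,264), just past the board edge, so I'll continue the drag.

```bash
python3 -m jog '[[[-10,0,4,0],[-25,0,4,0],[-40,0,4,0],[-52,0,4,0],[-55,0,4,0]]]' ; python3 -m jog '[[[0,0,-10,0],[0,0,-35,0],[60,0,-60,0],[110,0,-80,0],[150,0,-90,0]]]'; python3 -c "
from h import *
im,d=snap('top','t2');cv2.imwrite('pics/t2c.png',cv2.resize(im[165:325,330:490],None,fx=3.7,fy=3.7,interpolation=cv2.INTER_CUBIC))
plan(648,-173,50,-3.5)"
```

```text
clock: 4.53
position: [540.1, -166.5, 226.5]
ee_rot: [0.999, -0.028, 0.015, 0.004]
contact_force: [3.1, -0.0, 13.7]
gripper_width: -0.1
clock: 5.15
position: [688.9, -174.3, 322.7]
ee_rot: [0.999, -0.028, 0.016, 0.004]
contact_force: [0.2, 0.6, -0.2]
gripper_width: 0.0
shift [-48.3   0.1  98.4] spin 0.3 | pos [ 692.6 -174.5  323.1] yaw -3.15 F [ 6.5 -0.6  2.2] w 0.1 t 5.2
```

View pics/t2c.png

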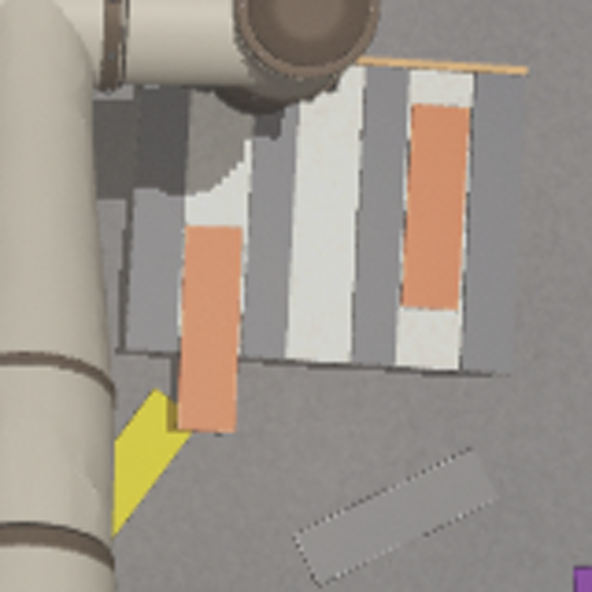

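```bash
cat >> h.py <<'E'
def plan(x,y,z,yaw,off=173):
    st=arm.read_state();R=Rn.from_quat(st['ee_rot']);M=R.as_matrix()
    cur=np.degrees(np.arctan2(M[1,0],M[0,0])); d=(yaw-cur+180)%360-180
    tip=np.array(st['position'])+M[:,2]*off
    R2=Rn.from_euler('z',d,degrees=True)*R
    R2=R*Rn.from_euler('z',-d,degrees=True)
    tgt=np.array([x,y,z])-R2.as_matrix()[:,2]*off
    print('shift',R.inv().apply(tgt-np.array(st['position'])).round(1),'spin',round(-d,1),'| tip',tip.round(1),'z',M[:,2].round(4),'yaw',round(cur,2),'F',np.array(st['contact_force']).round(1),'w',round(st['gripper_width'],1),'t',round(st['clock'],2))
E
python3 - <<'E'
from h import *
def f(x,y):return 330+(x+.5)/3.7-.5,165+(y+.5)/3.7-.5
P=np.array([atz('top',*f(*q),53) for q in[(187,227),(243,226),(235,434),(179,430)]]);print(P.round(1).tolist(),P.mean(0))
a=(P[0]+P[1]-P[2]-P[3])/2;print(np.degrees(np.arctan2(a[1],a[0])))
print(atz('top',*f(206,357),54))
plan(648,-173,50,-3.5)
E
```

```text
[[598.1, -149.1, 53.0], [599.1, -192.8, 53.0], [437.4, -185.8, 53.0], [440.3, -142.5, 53.0]] [ 518.74268373 -167.55804738   53.        ]
-2.425792632275775
[ 496.89079788 -163.47497571   54.        ]
shift [-54.8  -1.4  98.2] spin 0.3 | tip [ 699.  -176.3  150.2] z [ 0.0369 -0.0108 -0.9993] yaw -3.15 F [ 6.5 -0.6  2.2] w 0.1 t 5.2
```

```bash
python3 -c "
from h import *
plan(474,-165.2,130,-3.2)"
```

```text
shift [-225.9    1.2   11.8] spin 0.0 | tip [ 699.  -176.3  150.2] z [ 0.0369 -0.0108 -0.9993] yaw -3.15 F [ 6.5 -0.6  2.2] w 0.1 t 5.2
```

```bash
python3 -m jog '[[[-50,0,3,0],[-100,0,6,0],[-150,1,8,0],[-200,1,10,0],[-226,1,12,0]]]' 85; python3 -c "
from h import *
plan(474,-165.2,32,-3.2)"
```

```text
clock: 5.82
position: [464.5, -163.1, 302.5]
ee_rot: [0.999, -0.028, 0.018, 0.005]
contact_force: [0.4, -0.1, 0.2]
gripper_width: 85.0
shift [-0.  -0.7 97.6] spin 0.0 | tip [ 470.5 -164.9  129.6] z [ 0.035  -0.0104 -0.9993] yaw -3.19 F [ 0.4 -0.1  0.2] w 85.0 t 5.83
```

```bash
python3 -m jog '[[[0,-1,25,0],[0,-1,50,0],[0,-1,75,0],[0,-1,97,0],[0,-1,98,0]]]' && python3 -m jog '[[[0,0,0,0],[0,0,0,0],[0,0,0,0],[0,0,0,0],[0,0,0,0]]]' 30; python3 -c "
from h import *
plan(474,-165.2,32,-3.2)"
```

```text
clock: 6.45
position: [467.2, -163.2, 203.2]
ee_rot: [0.999, -0.028, 0.015, 0.005]
contact_force: [0.4, -0.0, -0.1]
gripper_width: 85.2
clock: 7.08
position: [467.5, -163.2, 203.9]
ee_rot: [0.999, -0.028, 0.016, 0.005]
contact_force: [-0.8, 0.1, 5.6]
gripper_width: 42.9
shift [ 1.   0.1 -1. ] spin 0.0 | tip [ 473. -165.   31.] z [ 0.0323 -0.0104 -0.9994] yaw -3.19 F [-0.8  0.1  5.6] w 42.9 t 7.08
```

```bash
python3 -m jog '[[[-4,0,-1,0],[-8,0,-1,0],[-12,0,-1,0],[-14,0,-1,0],[-14,0,-1,0]]]' && python3 -m jog '[[[0,0,0,0],[0,0,0,0],[0,0,0,0],[0,0,0,0],[0,0,0,0]]]' 85; python3 -c "
from h import *
im,d=snap('scene','s3');cv2.imwrite('pics/s3c.png',cv2.resize(im[200:380,150:350],None,fx=3.3,fy=3.3,interpolation=cv2.INTER_CUBIC))
im,d=snap('top','t3');cv2.imwrite('pics/t3c.png',cv2.resize(im[165:325,330:490],None,fx=3.7,fy=3.7,interpolation=cv2.INTER_CUBIC))
plan(474,-165.2,32,-3.2)"
```

```text
clock: 7.7
position: [453.0, -162.4, 204.3]
ee_rot: [0.999, -0.028, 0.016, 0.005]
contact_force: [-2.0, 0.6, 0.5]
gripper_width: 43.0
clock: 8.32
position: [453.0, -162.4, 204.2]
ee_rot: [0.999, -0.028, 0.016, 0.005]
contact_force: [0.7, -0.5, 1.0]
gripper_width: 85.2
shift [15.6  0.1 -0.1] spin 0.0 | tip [ 458.4 -164.2   31.4] z [ 0.0311 -0.0103 -0.9995] yaw -3.2 F [ 0.1 -0.4  0.2] w 85.2 t 8.43
```

View pics/s3c.png

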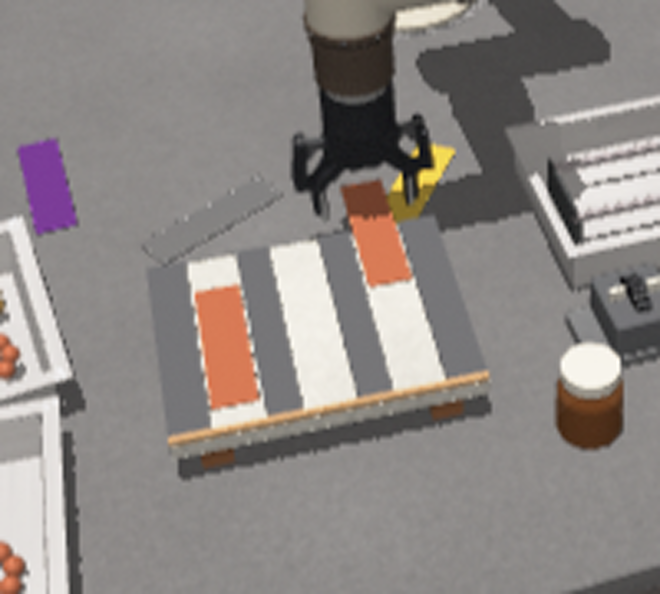

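View pics/t3c.png

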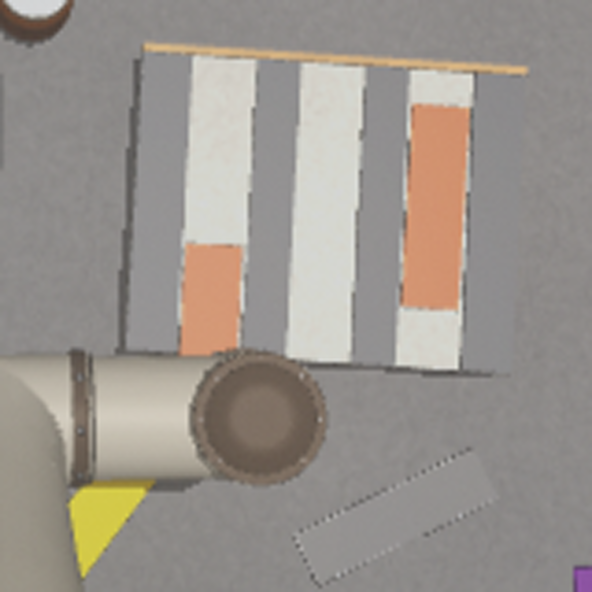

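The far end moved from row 227 to 244 in the crop (about 13 mm). The blank stays on the board with its centre near x=505. I'll regrasp closer to the board edge.

```bash
python3 -m jog '[[[5,0,0,0],[10,0,0,0],[17,0,0,0],[18,0,0,0],[18,0,0,0]]]' && python3 -m jog '[[[0,0,0,0],[0,0,0,0],[0,0,0,0],[0,0,-2,0],[0,0,-2,0]]]' 30 && python3 -m jog '[[[0,0,-10,0],[0,0,-25,0],[0,0,-45,0],[0,0,-80,0],[0,0,-110,0]]]' ; python3 -c "
from h import *
im,d=snap('scene','s4');cv2.imwrite('pics/s4c.png',cv2.resize(im[200:380,150:350],None,fx=3.3,fy=3.3,interpolation=cv2.INTER_CUBIC))
plan(474,-165.2,32,-3.2)"
```

```text
clock: 9.05
position: [471.0, -163.4, 204.7]
ee_rot: [0.999, -0.028, 0.016, 0.005]
contact_force: [0.1, 0.2, -0.1]
gripper_width: 84.8
clock: 9.68
position: [470.7, -163.4, 206.6]
ee_rot: [0.999, -0.028, 0.015, 0.005]
contact_force: [0.4, 0.0, -1.7]
gripper_width: 43.2
clock: 10.3
position: [467.1, -162.2, 318.2]
ee_rot: [0.999, -0.028, 0.016, 0.005]
contact_force: [0.5, 0.8, -1.5]
gripper_width: 43.0
shift [ -5.6  -0.3 117.3] spin 0.1 | tip [ 475.  -164.4  149.4] z [ 0.0388 -0.0116 -0.9992] yaw -3.14 F [ 1.4 -0.   1.1] w 42.9 t 10.35
```

View pics/s4c.png

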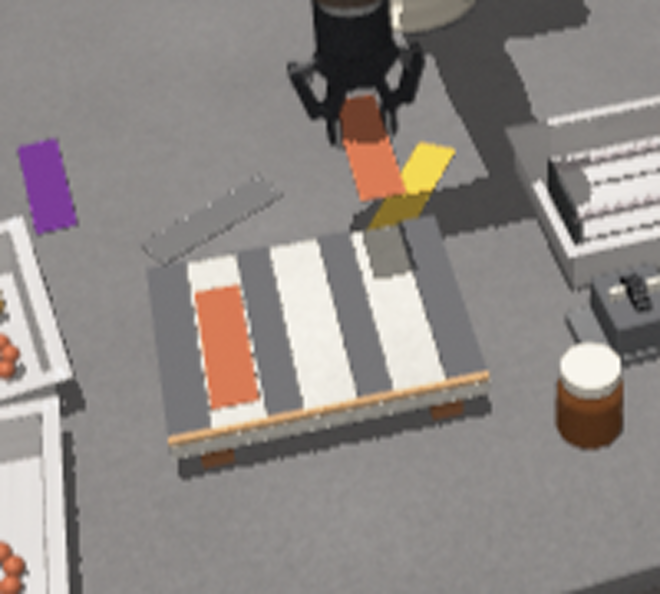

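```bash
python3 -c "
from h import *
plan(482.8,116.5,110,-0.7)"
```

```text
shift [  -9.2 -281.3   36.4] spin -2.4 | tip [ 475.  -164.4  149.4] z [ 0.0388 -0.0116 -0.9992] yaw -3.14 F [ 1.4 -0.   1.1] w 42.9 t 10.35
```

```bash
python3 -m jog '[[[-1,-40,0,0],[-3,-95,5,-1],[-5,-150,15,-2],[-7,-205,25,-2],[-8,-255,32,-2.4]]]' && python3 -c "
from h import *
plan(482.8,116.5,55,-0.7)"
```

```text
clock: 10.98
position: [475.1, 94.0, 287.3]
ee_rot: [1.0, -0.006, 0.019, 0.006]
contact_force: [0.3, -1.0, -2.2]
gripper_width: 42.6
shift [ -1.6 -25.2  59.2] spin -0.0 | tip [481.8  92.  114.4] z [ 0.0386 -0.0116 -0.9992] yaw -0.7 F [ 0.3 -1.  -2.2] w 42.6 t 10.97
```

```bash
python3 -m jog '[[[-1,-12,8,0],[-2,-25,25,0],[-2,-25,45,0],[-2,-25,59,0],[-2,-25,59,0]]]' && python3 -c "
from h import *
im,d=snap('top','t5');cv2.imwrite('pics/t5c.png',cv2.resize(im[140:305,195:355],None,fx=3.6,fy=3.6,interpolation=cv2.INTER_CUBIC))
im,d=snap('scene','s5');cv2.imwrite('pics/s5c.png',cv2.resize(im[170:340,270:450],None,fx=3.4,fy=3.4,interpolation=cv2.INTER_CUBIC))
plan(482.8,116.5,30,-0.7)"
```

```text
clock: 11.6
position: [475.3, 117.6, 227.0]
ee_rot: [1.0, -0.007, 0.018, 0.006]
contact_force: [0.2, 0.3, -1.1]
gripper_width: 42.8
shift [-0.9 -0.7 25.4] spin -0.0 | tip [482.7 116.1  55.5] z [ 0.0391 -0.0114 -0.9992] yaw -0.73 F [-0.7  0.2 -0.6] w 42.7 t 11.7
```

View pics/t5c.png

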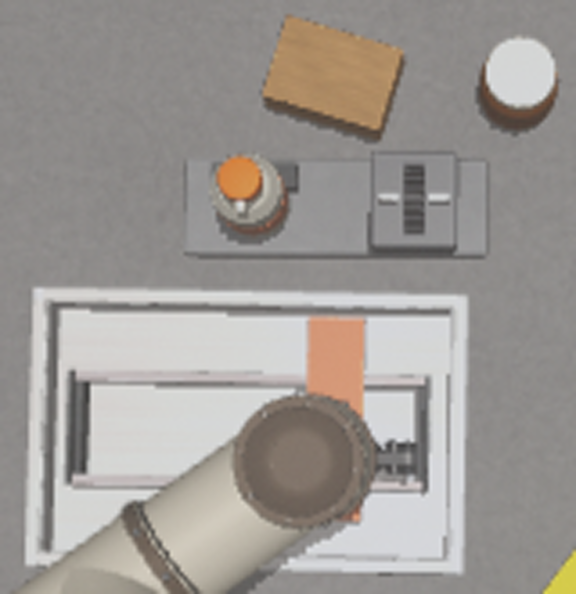

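View pics/s5c.png

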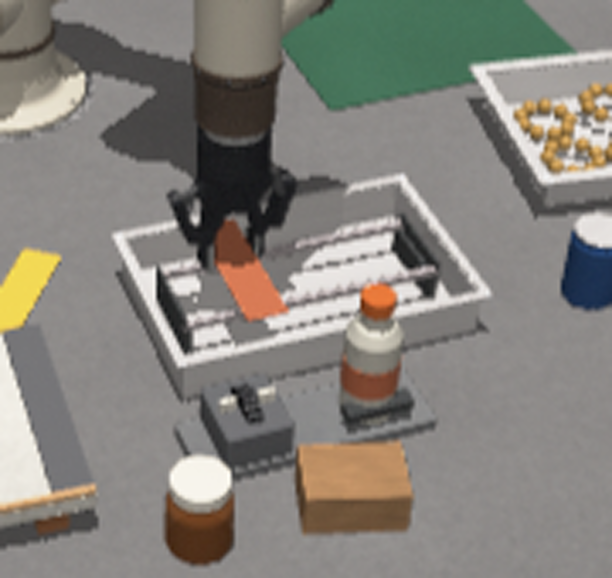

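```bash
python3 -c "
from h import *
def fr(x,y):return 195+(x+.5)/3.6-.5,140+(y+.5)/3.6-.5
for z in (65,73,80): print(atz('top',*fr(335,318),z), atz('top',*fr(355,521),z))
for x in (320,335,350): print(dep('top','t5',*fr(x,340)),dep('top','t5',*fr(x,380)))
"; python3 -m jog '[[[-1,0,8,0],[-1,0,16,0],[-1,0,22,0],[-1,0,25,0],[-1,0,26,0]]]' && python3 -c "
from h import *
plan(482.8,116.5,28,-0.7)"
```

```text
[590.14251953 116.74471566  65.        ] [429.27164664  99.66606493  65.        ]
[589.41830989 116.31166399  73.        ] [429.32642222  99.31571323  73.        ]
[588.78462646 115.93274378  80.        ] [429.37435085  99.00915549  80.        ]
[571.69392978 127.86950533  75.68226181] [540.22336934 127.7615432   73.06713769]
[571.88251505 116.12012713  73.96070288] [539.8559444  115.54273397  79.98636185]
[571.80682176 104.19191911  75.54677623] [540.3662087  104.10030661  72.43149551]
clock: 12.32
position: [476.0, 117.8, 202.0]
ee_rot: [1.0, -0.006, 0.019, 0.006]
contact_force: [-0.2, 0.4, -1.7]
gripper_width: 42.8
shift [ 0.  -0.7  1.2] spin -0.0 | tip [482.7 115.8  29.2] z [ 0.0389 -0.0116 -0.9992] yaw -0.72 F [-0.2  0.4 -1.7] w 42.8 t 12.32
```

```bash
python3 -m jog '[[[0,0,0.5,0],[0,0,1,0],[0,0,1.5,0],[0,0,2,0],[0,0,2,0]]]' && python3 -c "
from h import *
plan(482.8,116.5,28,-0.7)"
```

```text
clock: 12.95
position: [476.1, 117.8, 200.2]
ee_rot: [1.0, -0.006, 0.02, 0.006]
contact_force: [-0.5, 0.9, -0.8]
gripper_width: 42.9
shift [-0.  -0.7 -0.7] spin -0.0 | tip [482.8 115.8  27.3] z [ 0.0391 -0.0116 -0.9992] yaw -0.72 F [-0.5  0.9 -0.8] w 42.9 t 12.95
```

```bash
python3 -m jog '[[[0,0,0.5,0],[0,0,1,0],[0,0,1.5,0],[0,0,2,0],[0,0,2,0]]]'
```

```text
clock: 13.58
position: [476.3, 117.8, 200.0]
ee_rot: [1.0, -0.006, 0.02, 0.006]
contact_force: [-4.2, -0.2, 14.4]
gripper_width: 43.4
```

```bash
python3 -m jog '[[[0,0,0,0],[0,0,0,0],[0,0,0,0],[0,0,0,0],[0,0,0,0]]]' 70;  python3 -m jog '[[[0,0,-10,0],[0,0,-30,0],[0,0,-60,0],[0,50,-90,0],[0,100,-110,0]]]' 85; python3 -c "
from h import *
im,d=snap('top','t6');cv2.imwrite('pics/t6c.png',cv2.resize(im[140:305,195:355],None,fx=3.6,fy=3.6,interpolation=cv2.INTER_CUBIC))
im,d=snap('scene','s6');cv2.imwrite('pics/s6c.png',cv2.resize(im[170:340,270:450],None,fx=3.4,fy=3.4,interpolation=cv2.INTER_CUBIC))
plan(640,-342,100,-3.5)"
```

```text
clock: 14.2
position: [476.3, 117.8, 199.8]
ee_rot: [1.0, -0.006, 0.02, 0.006]
contact_force: [0.0, 0.5, 0.2]
gripper_width: 70.0
clock: 14.82
position: [470.6, 18.5, 313.1]
ee_rot: [1.0, -0.005, 0.022, 0.005]
contact_force: [0.8, -0.2, 0.0]
gripper_width: 84.8
shift [165.6 353.4  51.8] spin 2.6 | tip [478.1  14.5 140.9] z [ 0.0448 -0.0102 -0.9989] yaw -0.92 F [ 0.9 -0.4 -0.2] w 85.1 t 14.93
```

View pics/t6c.png

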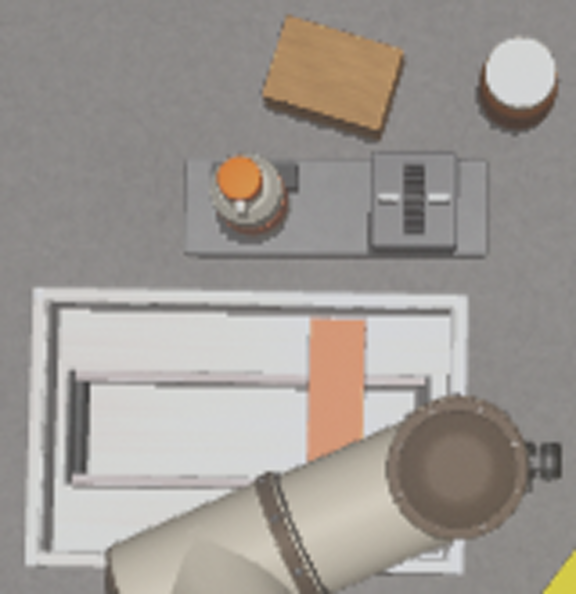

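View pics/s6c.png

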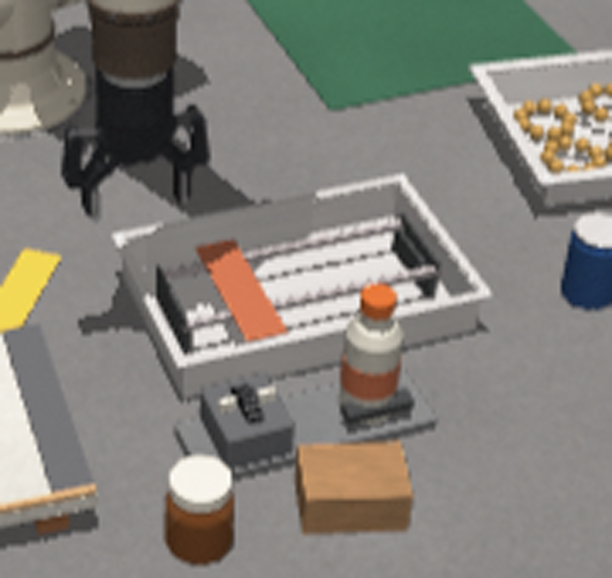

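The first blank lies level across both rails, clear of the stops, at crop (336,320–455). Next is the right-hand blank.

```bash
python3 -m jog '[[[30,50,-5,0.5],[55,110,-5,1],[80,170,-5,1.5],[105,228,0,2],[130,285,10,2.6]]]' 0;  python3 -c "
from h import *
plan(643,-343,70,-3.5)"
```

```text
clock: 15.55
position: [594.4, -266.5, 313.7]
ee_rot: [0.999, -0.031, 0.023, 0.005]
contact_force: [1.0, 0.4, 0.8]
gripper_width: -0.0
shift [41.7 71.5 73.4] spin -0.0 | tip [ 602.4 -268.3  140.9] z [ 0.0462 -0.0104 -0.9989] yaw -3.51 F [1.  0.4 0.8] w -0.0 t 15.55
```

```bash
python3 -m jog '[[[20,36,20,0],[42,71,45,0],[42,71,65,0],[42,71,73,0],[42,71,73,0]]]';  python3 -c "
from h import *
plan(643,-343,57,-3.5)"
```

```text
clock: 16.18
position: [635.2, -339.4, 243.1]
ee_rot: [0.999, -0.03, 0.023, 0.004]
contact_force: [-0.5, -0.3, 0.5]
gripper_width: -0.1
shift [-0.5  1.7 13.3] spin 0.1 | tip [ 643.  -341.2   70.3] z [ 0.045  -0.01   -0.9989] yaw -3.43 F [-0.5 -0.3  0.5] w -0.1 t 16.18
```

```bash
python3 -m jog '[[[0,2,8,0],[0,2,13,0],[0,2,14,0],[0,2,14,0],[0,2,14,0]]]'; python3 -c "
from h import *
plan(643-118,-343+7.1,49,-3.5)
plan(643,-343,49,-3.5)"
```

```text
clock: 16.8
position: [635.7, -341.7, 229.4]
ee_rot: [0.999, -0.03, 0.023, 0.004]
contact_force: [0.3, -0.7, 0.2]
gripper_width: -0.1
shift [-119.1   -0.4    2.1] spin 0.1 | tip [ 643.6 -343.4   56.6] z [ 0.0454 -0.0102 -0.9989] yaw -3.43 F [ 0.3 -0.7  0.2] w -0.1 t 16.8
shift [-1.  -0.5  7.5] spin 0.1 | tip [ 643.6 -343.4   56.6] z [ 0.0454 -0.0102 -0.9989] yaw -3.43 F [ 0.3 -0.7  0.2] w -0.1 t 16.8
```

```bash
python3 -m jog '[[[-1,0,7.5,0],[-30,0,6.2,0],[-65,0,4.5,0],[-98,0,3,0],[-116,0,2.2,0]]]'; python3 -m jog '[[[0,0,-4,0],[0,0,-40,0],[50,0,-60,0],[90,0,-70,0],[110,0,-70,0]]]'; python3 -c "
from h import *
im,d=snap('top','t7');cv2.imwrite('pics/t7c.png',cv2.resize(im[165:325,330:490],None,fx=3.7,fy=3.7,interpolation=cv2.INTER_CUBIC))
plan(648,-173,50,-3.5)"
```

```text
clock: 17.42
position: [521.5, -335.7, 226.4]
ee_rot: [0.999, -0.029, 0.028, 0.007]
contact_force: [2.6, -0.6, 10.5]
gripper_width: 0.0
clock: 18.05
position: [629.5, -340.9, 303.5]
ee_rot: [0.999, -0.029, 0.03, 0.008]
contact_force: [0.0, 0.7, -0.8]
gripper_width: -0.0
shift [  -7.6 -172.    77.2] spin 0.3 | tip [ 641.2 -343.8  129.9] z [ 0.0595 -0.0172 -0.9981] yaw -3.21 F [ 2.5 -0.7  0.6] w 0.0 t 18.1
```

View pics/t7c.png

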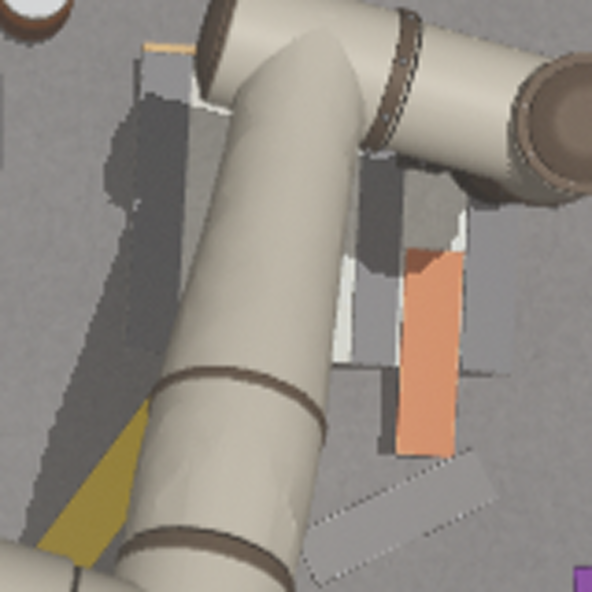

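```bash
python3 - <<'E'
from h import *
def f(x,y):return 330+(x+.5)/3.7-.5,165+(y+.5)/3.7-.5
P=np.array([atz('top',*f(*q),53) for q in[(406,249),(463,252),(453,457),(396,453)]]);print(P.round(1).tolist(),P.mean(0))
a=(P[0]+P[1]-P[2]-P[3])/2;print(np.degrees(np.arctan2(a[1],a[0])))
print(atz('top',*f(470,372),54))
plan(464,-332,130,-3.4)
E
```

```text
[[581.7, -319.5, 53.0], [579.5, -363.9, 53.0], [420.4, -354.4, 53.0], [423.3, -310.3, 53.0]] [ 501.22965737 -337.03410103   53.        ]
-3.3835792615079177
[ 486.1571402  -368.03538606   54.        ]
shift [-177.3   -1.7  -10.9] spin 0.2 | tip [ 641.2 -343.8  129.9] z [ 0.0595 -0.0172 -0.9981] yaw -3.21 F [ 2.5 -0.7  0.6] w 0.0 t 18.1
```

```bash
python3 -m jog '[[[-50,0,-4,0],[-100,-1,-8,0],[-140,-2,-10,0],[-170,-4,-12,0],[-175,-4,-12,0]]]' 85; python3 -c "
from h import *
plan(467.5,-335,51,-3.4,155)"
```

```text
clock: 18.73
position: [454.4, -326.6, 303.9]
ee_rot: [0.999, -0.029, 0.03, 0.008]
contact_force: [-0.2, -0.9, 0.2]
gripper_width: 84.7
shift [-1.5  4.2 98.4] spin 0.1 | tip [ 463.4 -329.2  149.2] z [ 0.0587 -0.0168 -0.9981] yaw -3.26 F [-0.2 -0.9  0.2] w 84.7 t 18.73
```

```bash
python3 -m jog '[[[-1,4,25,0],[-2,4,50,0],[-2,4,75,0],[-2,4,97,0],[-2,4,98,0]]]' ; python3 -c "
from h import *
plan(467.5,-335,51,-3.4,155)"; python3 -m jog '[[[0,0,0,0],[0,0,0,0],[0,0,0,0],[0,0,-2,0],[0,0,-2,0]]]' 30;  python3 -m jog '[[[0,0,-10,0],[-1,0,-25,0],[-3,0,-45,0],[-5,0,-80,0],[-7,0,-110,0]]]' ; python3 -c "
from h import *
im,d=snap('scene','s8');cv2.imwrite('pics/s8c.png',cv2.resize(im[150:380,100:350],None,fx=2.6,fy=2.6,interpolation=cv2.INTER_CUBIC))
plan(474,-165.2,32,-3.2,155)"
```

```text
clock: 19.35
position: [458.2, -332.1, 204.1]
ee_rot: [0.999, -0.029, 0.028, 0.007]
contact_force: [0.7, 0.1, -0.1]
gripper_width: 84.8
shift [ 0.9  0.5 -1.6] spin 0.1 | tip [ 466.8 -334.5   49.4] z [ 0.0551 -0.0155 -0.9984] yaw -3.25 F [ 0.7  0.1 -0.1] w 84.8 t 19.35
clock: 19.98
position: [457.9, -331.9, 206.1]
ee_rot: [0.999, -0.029, 0.028, 0.007]
contact_force: [0.2, -0.9, -1.5]
gripper_width: 43.1
clock: 20.6
position: [444.5, -329.8, 317.8]
ee_rot: [0.999, -0.029, 0.028, 0.007]
contact_force: [-0.0, -0.2, -2.5]
gripper_width: 42.9
shift [   1.  -171.2  133.2] spin 0.0 | tip [ 454.9 -333.4  167.6] z [ 0.0629 -0.0198 -0.9978] yaw -3.19 F [ 0.5 -0.3 -0.1] w 42.8 t 20.65
```

View pics/s8c.png

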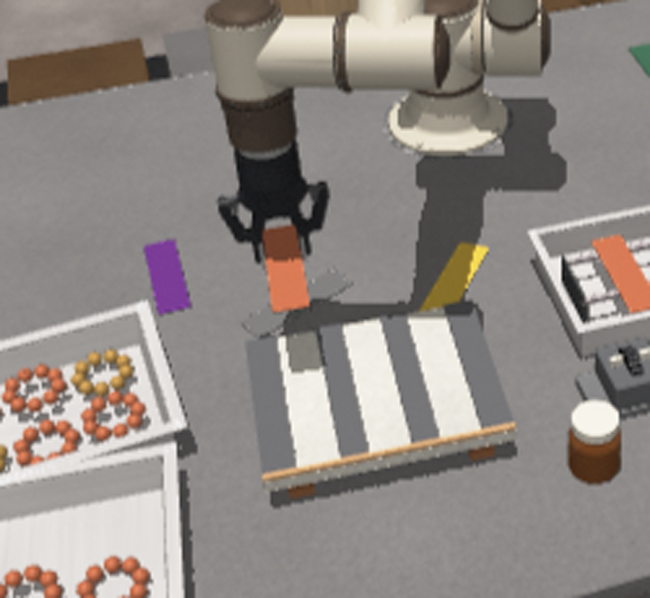

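```bash
python3 -m jog '[[[0,-45,0,0],[0,-100,0,0],[0,-155,5,-1],[0,-210,5,-2],[0,-250,5,-2.5]]]'; python3 -c "
from h import *
plan(481.4,251.3,110,-0.7,155)"
```

```text
clock: 21.28
position: [459.2, -79.0, 313.8]
ee_rot: [0.999, -0.006, 0.032, 0.01]
contact_force: [0.4, 0.6, -3.1]
gripper_width: 43.0
shift [   5.7 -334.3   43.3] spin 0.1 | tip [469.1 -82.  159.1] z [ 0.0639 -0.0195 -0.9978] yaw -0.6 F [ 0.4  0.6 -3.1] w 43.0 t 21.27
```

```bash
python3 -m jog '[[[1,-50,0,0],[2,-110,5,0],[3,-170,15,0],[4,-230,25,0],[5,-290,35,0]]]'; python3 -c "
from h import *
plan(481.4,251.3,72,-0.7,155)"
```

```text
clock: 21.9
position: [469.4, 212.1, 274.2]
ee_rot: [0.999, -0.005, 0.033, 0.009]
contact_force: [1.4, -0.1, -1.3]
gripper_width: 42.8
shift [ -1.6 -42.9  46.8] spin 0.1 | tip [479.5 209.3 119.6] z [ 0.0651 -0.0184 -0.9977] yaw -0.59 F [ 1.4 -0.1 -1.3] w 42.8 t 21.9
```

```bash
python3 -m jog '[[[0,-20,8,0],[-1,-40,20,0],[-2,-43,35,0],[-2,-43,47,0],[-2,-43,47,0]]]'; python3 -c "
from h import *
im,d=snap('top','t9');cv2.imwrite('pics/t9c.png',cv2.resize(im[140:305,195:355],None,fx=3.6,fy=3.6,interpolation=cv2.INTER_CUBIC))
im,d=snap('scene','s9');cv2.imwrite('pics/s9c.png',cv2.resize(im[170:340,270:450],None,fx=3.4,fy=3.4,interpolation=cv2.INTER_CUBIC))
plan(481.4,251.3,48,-0.7,155)"
```

```text
clock: 22.52
position: [470.7, 252.8, 225.1]
ee_rot: [0.999, -0.006, 0.031, 0.01]
contact_force: [0.5, -0.2, -1.9]
gripper_width: 42.7
shift [-1.4 -1.1 23.8] spin 0.1 | tip [481.3 250.6  71.8] z [ 0.065  -0.0187 -0.9977] yaw -0.65 F [ 0.7  0.  -3.1] w 42.9 t 22.62
```

View pics/t9c.png

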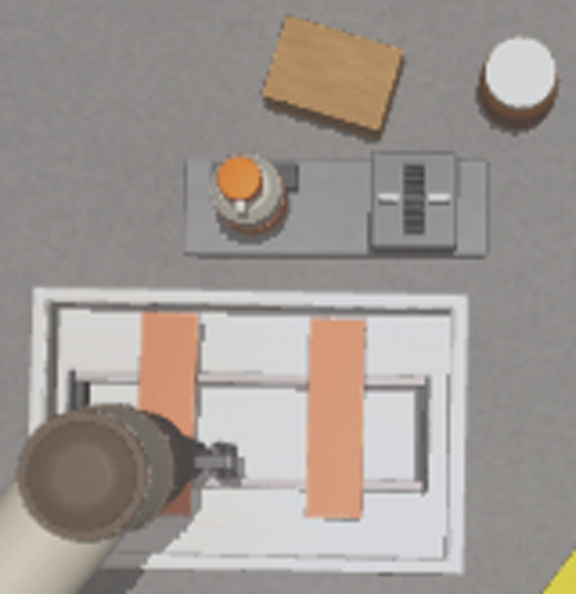

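View pics/s9c.png

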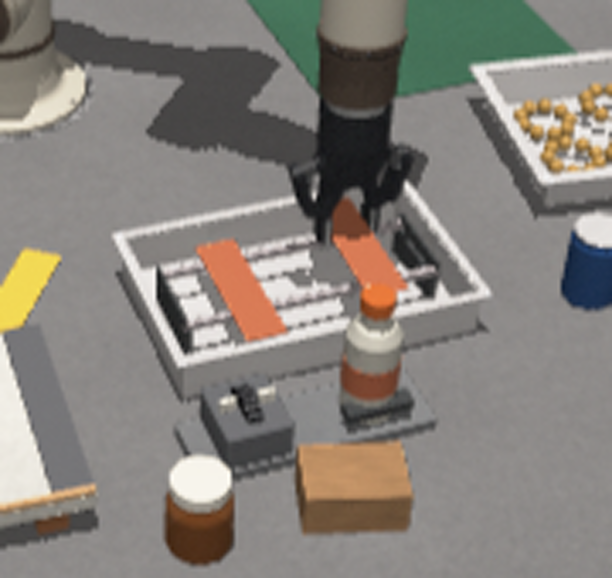

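```bash
python3 -m jog '[[[-1,-1,8,0],[-2,-1,16,0],[-2.5,-1,21,0],[-2.5,-1,24,0],[-2.5,-1,25,0]]]'; python3 -m jog '[[[0,0,0.5,0],[0,0,1,0],[0,0,1.5,0],[0,0,2,0],[0,0,2,0]]]';python3 -c "
from h import *
plan(481.4,251.3,48,-0.7,155)"
```

```text
clock: 23.25
position: [470.3, 254.1, 201.1]
ee_rot: [0.999, -0.006, 0.033, 0.009]
contact_force: [0.0, -0.5, -1.9]
gripper_width: 42.5
clock: 23.88
position: [470.7, 254.3, 200.3]
ee_rot: [0.999, -0.006, 0.033, 0.009]
contact_force: [-2.3, -1.1, 5.8]
gripper_width: 43.3
shift [ 0.6  0.2 -2.3] spin 0.1 | tip [480.9 251.5  45.7] z [ 0.0663 -0.0181 -0.9976] yaw -0.62 F [-2.3 -1.1  5.8] w 43.3 t 23.88
```

```bash
python3 -m jog '[[[0,0,0,0],[0,0,0,0],[0,0,0,0],[0,0,0,0],[0,0,0,0]]]' 70;  python3 -m jog '[[[1,0,-10,0],[2,0,-30,0],[4,0,-60,0],[-30,-40,-100,0],[-80,-80,-130,0]]]' 0; python3 -c "
from h import *
im,d=snap('top','t10');cv2.imwrite('pics/t10c.png',cv2.resize(im[140:305,195:355],None,fx=3.6,fy=3.6,interpolation=cv2.INTER_CUBIC))
im,d=snap('scene','s10');cv2.imwrite('pics/s10c.png',cv2.resize(im[170:340,270:450],None,fx=3.4,fy=3.4,interpolation=cv2.INTER_CUBIC))
plan(665,55,120,-0.7)"
```

```text
clock: 24.5
position: [470.7, 254.3, 200.2]
ee_rot: [0.999, -0.006, 0.033, 0.009]
contact_force: [0.0, 0.3, 0.0]
gripper_width: 70.0
clock: 25.12
position: [391.4, 331.7, 321.4]
ee_rot: [0.999, -0.007, 0.034, 0.007]
contact_force: [-0.7, 1.0, 0.6]
gripper_width: -0.1
shift [261.9 275.2  51.9] spin 0.4 | tip [401.6 332.  150.3] z [ 0.0708 -0.011  -0.9974] yaw -0.27 F [ 0.5 -0.6 -0.1] w -0.2 t 25.23
```

View pics/t10c.png

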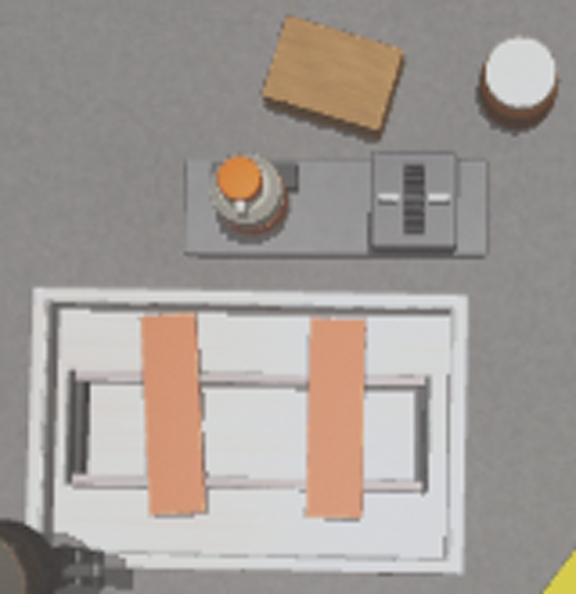

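View pics/s10c.png

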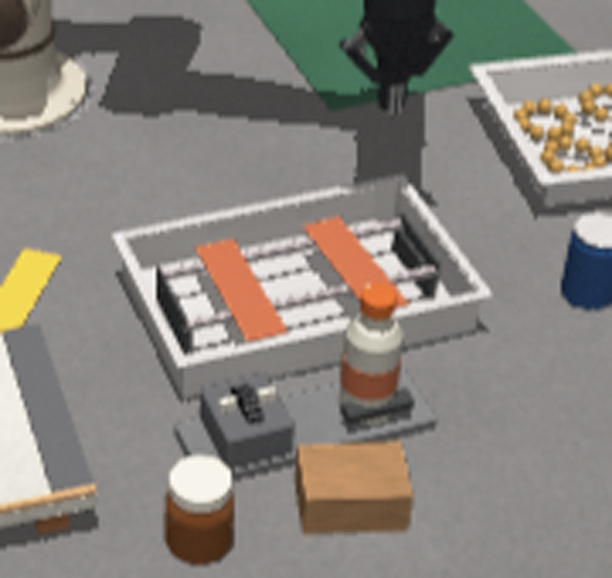

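```bash
python3 -c "
from h import *
def fr(x,y):return 195+(x+.5)/3.6-.5,140+(y+.5)/3.6-.5
for x in (384,390,394,436,442,446,413,380,450): print(x,[dep('top',f,*fr(x,198)).round(1) for f in('t0','t6','t10')])
im=cv2.imread('pics/t10.png');cv2.imwrite('pics/w10.png',cv2.resize(im[175:215,290:335],None,fx=13,fy=13,interpolation=cv2.INTER_CUBIC))
im=cv2.imread('pics/s10.png');cv2.imwrite('pics/w10s.png',cv2.resize(im[270:320,315:365],None,fx=11,fy=11,interpolation=cv2.INTER_CUBIC))
"
```

```text
384 [array([685.8,  78.3,  69.2]), array([685.3,  78.2,  72.5]), array([685.4,  78.2,  72.2])]
390 [array([684.2,  73.2,  79.9]), array([685.3,  73.4,  72.5]), array([685. ,  73.3,  74.8])]
394 [array([685.7,  70.3,  70.1]), array([685.7,  70.3,  70.3]), array([685.2,  70.2,  73.6])]
436 [array([685. ,  36.8,  75.6]), array([686.2,  36.9,  68. ]), array([685.4,  36.9,  73. ])]
442 [array([685.5,  32.1,  72.7]), array([686.5,  32.1,  66.1]), array([685.9,  32.1,  69.8])]
446 [array([684.6,  28.9,  78.5]), array([686. ,  28.9,  69. ]), array([686.3,  28.9,  67.2])]
413 [array([684.9,  55.1,  76.2]), array([685.4,  55.1,  72.9]), array([685.2,  55.1,  74. ])]
380 [array([685.9,  81.5,  68.3]), array([685.7,  81.4,  70.2]), array([685.1,  81.3,  74. ])]
450 [array([687.5,  25.7,  59.3]), array([686.7,  25.7,  64.8]), array([688.5,  25.7,  52.3])]
```

View pics/w10.png

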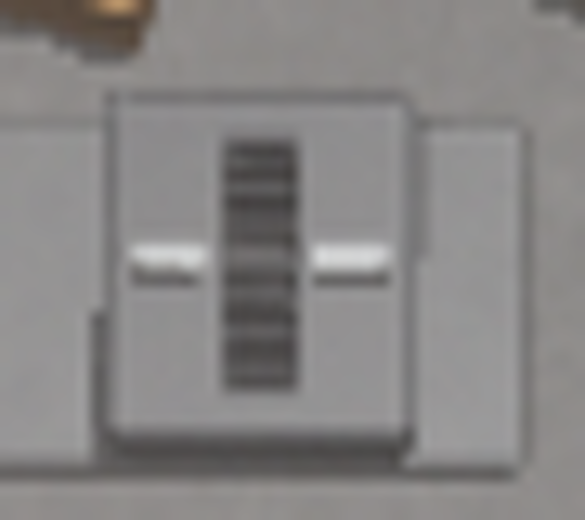

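View pics/w10s.png

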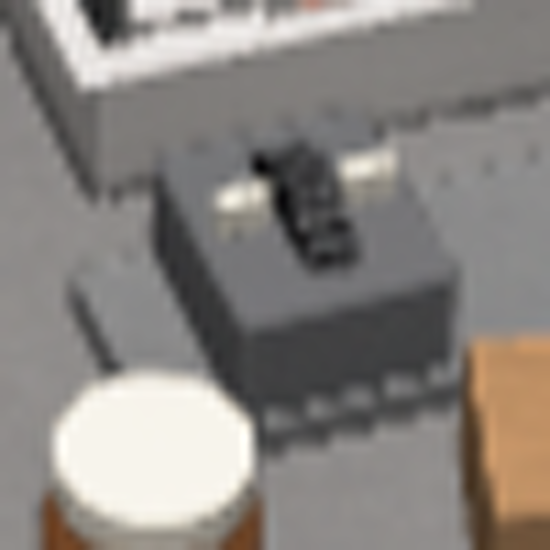

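Two blanks lie on the rails with none overlapping, at about crop (173,415) and (336,418). The wheel's stripe isn't visible yet. Now the wheel.

```bash
python3 -m jog '[[[10,55,-5,0],[25,110,0,0],[70,165,0,0],[110,215,5,0],[150,250,10,0.4]]]' 0;  python3 -c "
from h import *
plan(672,55,80,-0.7)"
```

```text
clock: 25.85
position: [538.3, 81.4, 327.0]
ee_rot: [0.999, -0.006, 0.036, 0.005]
contact_force: [1.4, 1.4, 0.8]
gripper_width: -0.0
shift [115.9  22.3  83.2] spin -0.0 | tip [550.7  79.6 154.4] z [ 0.0716 -0.0105 -0.9974] yaw -0.7 F [1.4 1.4 0.8] w -0.0 t 25.85
```

```bash
python3 -m jog '[[[40,10,10,0],[85,20,30,0],[114,22,50,0],[116,22,70,0],[116,22,80,0]]]' 0;  python3 -c "
from h import *
plan(675,55,80,-0.7)
plan(675,55,71,-0.7)
plan(697,55,71,-0.7)"
```

```text
clock: 26.48
position: [658.5, 56.7, 253.8]
ee_rot: [0.999, -0.007, 0.034, 0.005]
contact_force: [-0.9, 0.5, 0.2]
gripper_width: 0.0
shift [ 4.6 -0.3  1.5] spin -0.0 | tip [670.3  54.8  81.2] z [ 0.068  -0.0113 -0.9976] yaw -0.74 F [-0.9  0.5  0.2] w 0.0 t 26.48
shift [ 4.  -0.4 10.5] spin -0.0 | tip [670.3  54.8  81.2] z [ 0.068  -0.0113 -0.9976] yaw -0.74 F [-0.9  0.5  0.2] w 0.0 t 26.48
shift [25.9 -0.7 12. ] spin -0.0 | tip [670.3  54.8  81.2] z [ 0.068  -0.0113 -0.9976] yaw -0.74 F [-0.9  0.5  0.2] w 0.0 t 26.48
```

```bash
python3 -m jog '[[[4,0,10.5,0],[12,0,11,0],[20,0,11.5,0],[27,0,12,0],[29,0,0,0]]]' 0;  python3 -m jog '[[[0,0,-20,0],[-40,0,-40,0],[-90,0,-50,0],[-110,0,-50,0],[-120,0,-50,0]]]'; python3 -c "
from h import *
im,d=snap('top','t11');cv2.imwrite('pics/w11.png',cv2.resize(im[175:215,290:335],None,fx=13,fy=13,interpolation=cv2.INTER_CUBIC))
im,d=snap('scene','s11');cv2.imwrite('pics/w11s.png',cv2.resize(im[270:320,315:365],None,fx=11,fy=11,interpolation=cv2.INTER_CUBIC))
plan(675,55,80,-0.7)
"
```

```text
clock: 27.1
position: [687.0, 56.6, 256.2]
ee_rot: [0.999, -0.006, 0.034, 0.005]
contact_force: [0.7, 0.3, -0.0]
gripper_width: 0.1
clock: 27.72
position: [562.4, 58.8, 299.0]
ee_rot: [0.999, -0.006, 0.034, 0.005]
contact_force: [1.0, -0.1, 0.4]
gripper_width: 0.2
shift [96.7  0.2 52.7] spin 0.0 | tip [574.9  56.9 126. ] z [ 0.0678 -0.0109 -0.9976] yaw -0.68 F [0.2 0.3 0.3] w 0.0 t 27.82
```

View pics/w11.png

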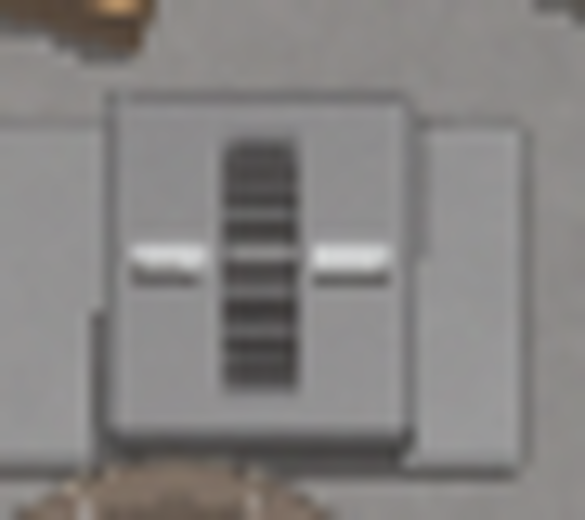

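View pics/w11s.png

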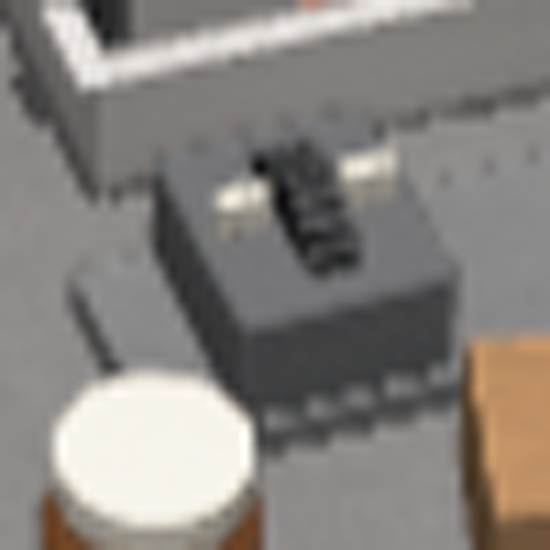

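The tooth pattern shifted, so the wheel turned, but there is no green yet. Another stroke.

```bash
python3 -m jog '[[[40,0,5,0],[85,0,20,0],[97,0,40,0],[97,0,51,0],[97,0,51,0]]]' 0;  python3 -c "
from h import *
plan(675,55,71,-0.7)"
```

```text
clock: 28.45
position: [663.0, 56.9, 252.8]
ee_rot: [0.999, -0.006, 0.032, 0.006]
contact_force: [-0.2, 0.0, 0.0]
gripper_width: 0.2
shift [ 0.1 -0.2  9.2] spin 0.0 | tip [674.3  54.9  80.2] z [ 0.0648 -0.0119 -0.9978] yaw -0.68 F [-0.2  0.   0. ] w 0.2 t 28.45
```

```bash
python3 -m jog '[[[-1,0,9.5,0],[7,0,10,0],[15,0,10.5,0],[23,0,11,0],[24,0,-1,0]]]' 0;  python3 -m jog '[[[0,0,-20,0],[-40,0,-40,0],[-90,0,-50,0],[-110,0,-50,0],[-120,0,-50,0]]]'; python3 -c "
from h import *
im,d=snap('top','t12');cv2.imwrite('pics/w12.png',cv2.resize(im[175:215,290:335],None,fx=13,fy=13,interpolation=cv2.INTER_CUBIC))
plan(675,55,80,-0.7)
"
```

```text
clock: 29.08
position: [686.6, 56.8, 255.7]
ee_rot: [0.999, -0.006, 0.032, 0.006]
contact_force: [-0.3, -0.1, -0.0]
gripper_width: -0.3
clock: 29.7
position: [562.1, 58.7, 298.8]
ee_rot: [0.999, -0.006, 0.033, 0.005]
contact_force: [1.0, 0.4, 1.1]
gripper_width: -0.3
shift [99.1 -0.1 52.3] spin 0.0 | tip [572.8  56.7 125.8] z [ 0.0639 -0.0114 -0.9979] yaw -0.67 F [-1.8 -0.1 -0. ] w 0.1 t 29.75
```

View pics/w12.png

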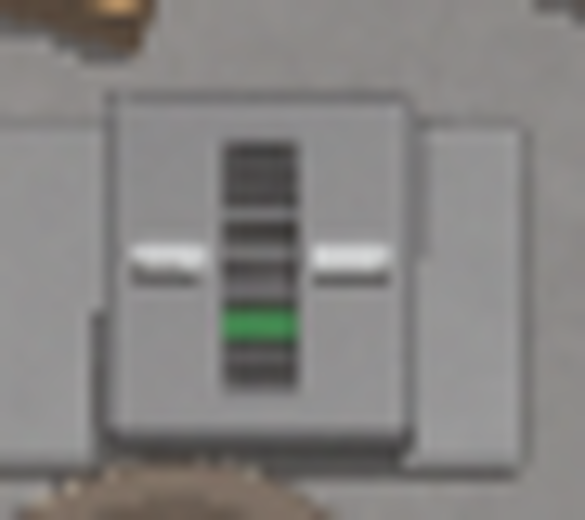

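The green stripe is at crop row 325 and the pointers at row 255. That works out to about 0.49 rad to go, or roughly 16 mm of rolling.

```bash
python3 -m jog '[[[40,0,5,0],[85,0,20,0],[100,0,40,0],[101,0,51,0],[101,0,51,0]]]' 0;  python3 -c "
from h import *
plan(678,55,71,-0.7)"
```

```text
clock: 30.38
position: [665.2, 56.7, 252.6]
ee_rot: [1.0, -0.006, 0.03, 0.006]
contact_force: [-0.6, -0.4, 0.0]
gripper_width: -0.1
shift [ 1.7 -0.5  9. ] spin 0.0 | tip [675.8  54.6  79.9] z [ 0.0608 -0.0124 -0.9981] yaw -0.68 F [-0.6 -0.4  0. ] w -0.1 t 30.38
```

```bash
python3 -m jog '[[[2,0,9.5,0],[6,0,10,0],[13,0,10.5,0],[18,0,10.5,0],[18,0,0,0]]]' 0;  python3 -m jog '[[[0,0,-20,0],[-40,0,-40,0],[-90,0,-50,0],[-110,0,-50,0],[-120,0,-50,0]]]'; python3 -c "
from h import *
im,d=snap('top','t13');cv2.imwrite('pics/w13.png',cv2.resize(im[175:215,290:335],None,fx=13,fy=13,interpolation=cv2.INTER_CUBIC))
plan(675,55,80,-0.7)
"
```

```text
clock: 31.0
position: [683.0, 56.7, 254.5]
ee_rot: [0.999, -0.006, 0.031, 0.006]
contact_force: [-0.3, -0.5, -0.6]
gripper_width: -0.1
clock: 31.62
position: [558.7, 58.6, 297.8]
ee_rot: [0.999, -0.006, 0.031, 0.006]
contact_force: [1.1, -0.9, -0.9]
gripper_width: -0.1
shift [103.3  -0.3  51.2] spin 0.0 | tip [568.8  56.5 124.8] z [ 0.0608 -0.0117 -0.9981] yaw -0.66 F [-1.3  0.4 -0.5] w -0.1 t 31.68
```

View pics/w13.png

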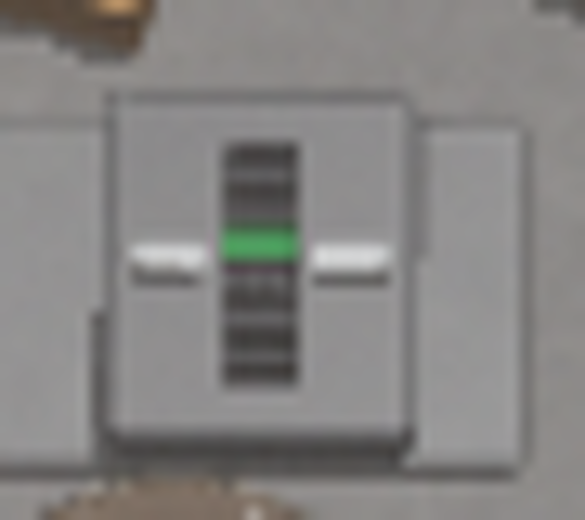

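View pics/t13.png

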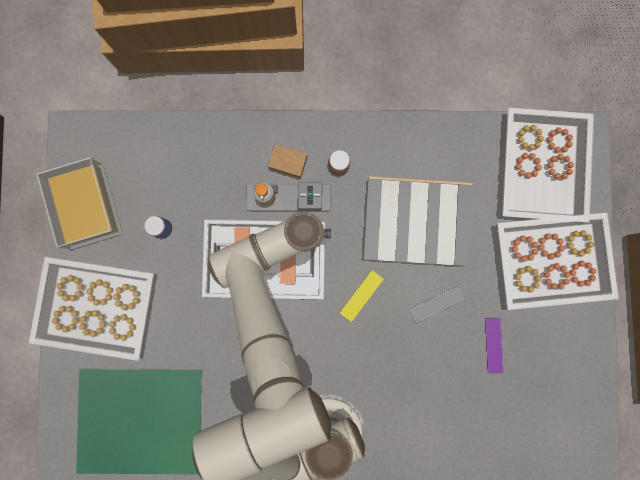

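```bash
python3 -c "
from h import *
im=cv2.imread('pics/t13.png').astype(int)
g=(im[...,1]-im[...,2]>30)&(im[...,1]-im[...,0]>20); g[:180]=0;g[215:]=0;g[:,:295]=0;g[:,325:]=0
v,u=np.nonzero(g);print(len(v),v.mean(),u.mean()); print(atz('top',u.mean(),v.mean(),74))
w=(im.min(2)>190);w[:185]=0;w[205:]=0;w[:,:295]=0;w[:,325:]=0
v,u=np.nonzero(w);print(len(v),v.mean(),u.mean()); print(atz('top',u.mean(),v.mean(),72))
print(atz('top',u.mean(),v.mean(),66))
"
```

```text
12 193.5 309.5
[688.47978749  54.72757964  74.        ]
11 194.0 310.3636363636364
[687.34958385  52.28220116  72.        ]
[688.2495838   52.37326558  66.        ]
```

```bash
python3 -c "
from h import *
plan(686.5,184,190,-0.7)"
```

```text
shift [ 120.  -128.2  -59.4] spin 0.0 | tip [568.8  56.5 124.8] z [ 0.0608 -0.0117 -0.9981] yaw -0.66 F [-1.3  0.4 -0.5] w -0.1 t 31.68
```

```bash
python3 -m jog '[[[0,0,-25,0],[0,-20,-55,0],[30,-65,-75,0],[80,-110,-70,0],[115,-128,-62,0]]]'; python3 -c "
from h import *
plan(686.5,184,175,-0.7)
im,d=snap('top','t14');cv2.imwrite('pics/t14c.png',cv2.resize(im[140:305,195:355],None,fx=3.6,fy=3.6,interpolation=cv2.INTER_CUBIC))
im,d=snap('scene','s14');cv2.imwrite('pics/s14c.png',cv2.resize(im[170:340,270:450],None,fx=3.4,fy=3.4,interpolation=cv2.INTER_CUBIC))"
```

```text
clock: 32.3
position: [672.8, 188.2, 365.4]
ee_rot: [0.999, -0.005, 0.032, 0.005]
contact_force: [-0.3, -1.0, 0.2]
gripper_width: 0.2
shift [ 1.7  2.1 17.9] spin 0.1 | tip [683.7 186.3 192.8] z [ 0.0629 -0.0107 -0.998 ] yaw -0.56 F [-0.3 -1.   0.2] w 0.2 t 32.3
```

View pics/t14c.png

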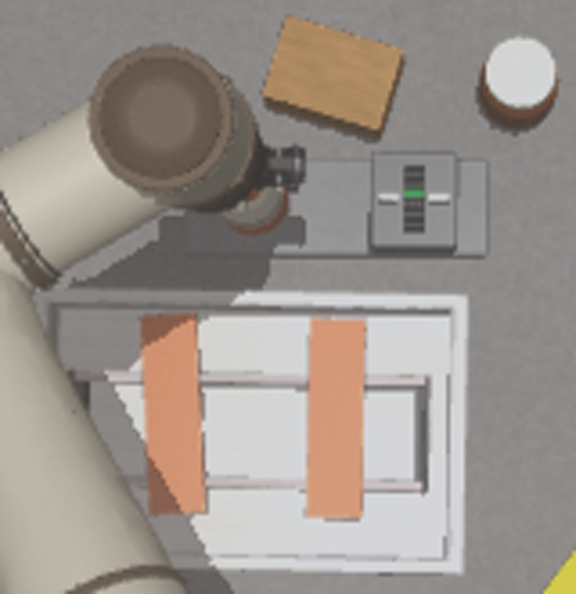

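View pics/s14c.png

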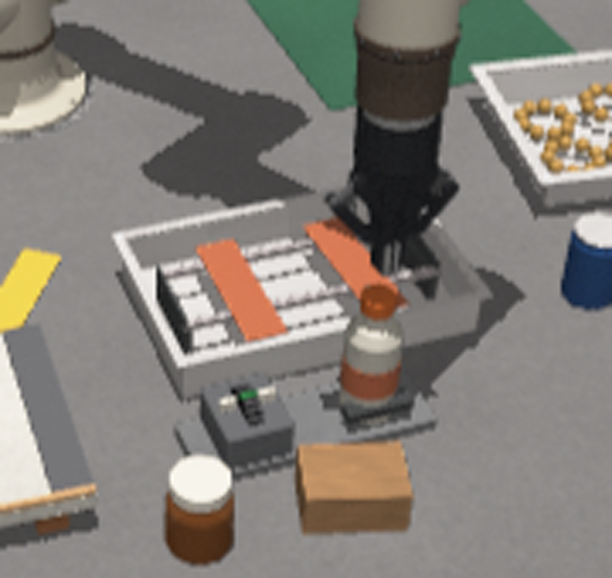

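Both blanks are unmoved on the rails and the stripe is at the pointers. I'll check the blanks numerically, then press.

```bash
python3 -c "
from h import *
def fr(x,y):return 195+(x+.5)/3.6-.5,140+(y+.5)/3.6-.5
c=np.array([500.6,186.3]);a=np.radians(-.7);R=np.array([[np.cos(a),np.sin(a)],[-np.sin(a),np.cos(a)]])
for q in ([(142,316),(196,314),(206,514),(149,515)],[(311,318),(366,320),(361,520),(305,516)]):
    P=np.array([atz('top',*fr(*k),48) for k in q]);a=(P[0]+P[1]-P[2]-P[3])/2
    print((R@(P.mean(0)[:2]-c)).round(1),np.linalg.norm(a),np.degrees(np.arctan2(a[1],a[0])))
"; python3 -m jog '[[[1.5,2,6,0],[1.5,2,12,0],[1.5,2,18,0],[1.5,2,22,0],[1.5,2,23,0]]]'; python3 -c "
from h import *
plan(686.5,184,155,-0.7)"
```

```text
[12.3 60.5] 160.13068485424003 3.191438555137011
[ 11.4 -69.7] 159.45813983051374 -1.1289681465771002
clock: 33.02
position: [676.6, 185.6, 338.6]
ee_rot: [1.0, -0.006, 0.029, 0.006]
contact_force: [1.2, 0.2, 0.1]
gripper_width: 0.2
shift [-0.9 -0.7 10.9] spin 0.1 | tip [686.8 183.4 165.9] z [ 0.0589 -0.0128 -0.9982] yaw -0.61 F [1.2 0.2 0.1] w 0.2 t 33.02
```

```bash
python3 -m jog '[[[-1,0,5,0],[-1,0,9,0],[-1,0,13,0],[-1,0,15,0],[-1,0,15,0]]]'; python3 -c "
from h import *
plan(686.5,184,155,-0.7)"
```

```text
clock: 33.65
position: [676.2, 185.8, 328.2]
ee_rot: [0.999, -0.005, 0.031, 0.006]
contact_force: [-5.7, 0.8, 15.5]
gripper_width: 0.0
shift [-0.6 -0.4  0.5] spin 0.2 | tip [687.1 183.6 155.6] z [ 0.0625 -0.0124 -0.998 ] yaw -0.54 F [-5.7  0.8 15.5] w 0.0 t 33.65
```

```bash
python3 -m jog '[[[0,0,5,0],[0,0,5,0],[0,0,5,0],[0,0,5,0],[0,0,5,0]]]';python3 -m jog '[[[0,0,-8,0],[0,0,-20,0],[0,0,-40,0],[-60,0,-70,0],[-120,0,-90,0]]]'; python3 -m jog '[[[-40,-60,0,0],[-80,-120,0,0],[-120,-170,0,0],[-150,-200,0,0],[-150,-200,0,0]]]'; python3 -c "
from h import *
plan(686.5,184,155,-0.7)
im,d=snap('top','t15');cv2.imwrite('pics/t15c.png',cv2.resize(im[140:305,195:355],None,fx=3.6,fy=3.6,interpolation=cv2.INTER_CUBIC))
im,d=snap('scene','s15');cv2.imwrite('pics/s15c.png',cv2.resize(im[170:340,270:450],None,fx=3.4,fy=3.4,interpolation=cv2.INTER_CUBIC))"
```

```text
clock: 34.28
position: [675.9, 185.8, 328.2]
ee_rot: [0.999, -0.004, 0.032, 0.006]
contact_force: [-8.1, -1.0, 16.2]
gripper_width: 0.0
clock: 34.9
position: [554.6, 188.0, 408.3]
ee_rot: [0.999, -0.005, 0.032, 0.007]
contact_force: [0.9, 1.7, 0.9]
gripper_width: 0.0
clock: 35.52
position: [404.3, 392.0, 395.3]
ee_rot: [0.999, -0.002, 0.031, 0.007]
contact_force: [0.2, -0.8, -0.1]
gripper_width: -0.3
shift [267.4 203.4  87.3] spin 0.5 | tip [415.1 389.5 222.6] z [ 0.0621 -0.0143 -0.998 ] yaw -0.19 F [ 0.2 -0.8 -0.1] w -0.3 t 35.52
```

View pics/t15c.png

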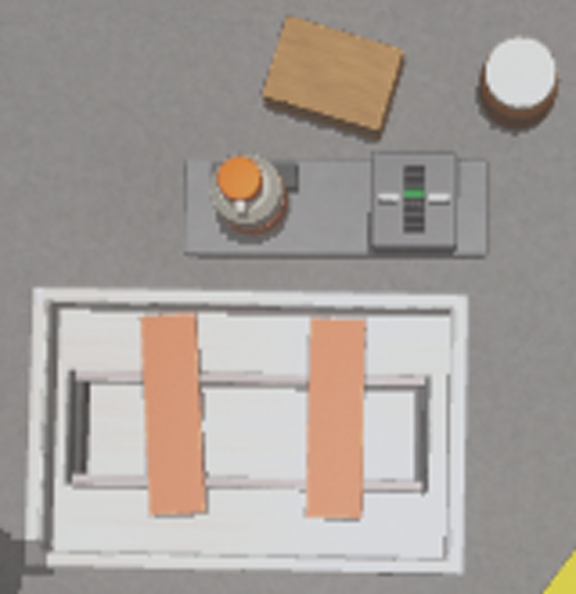

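View pics/s15c.png

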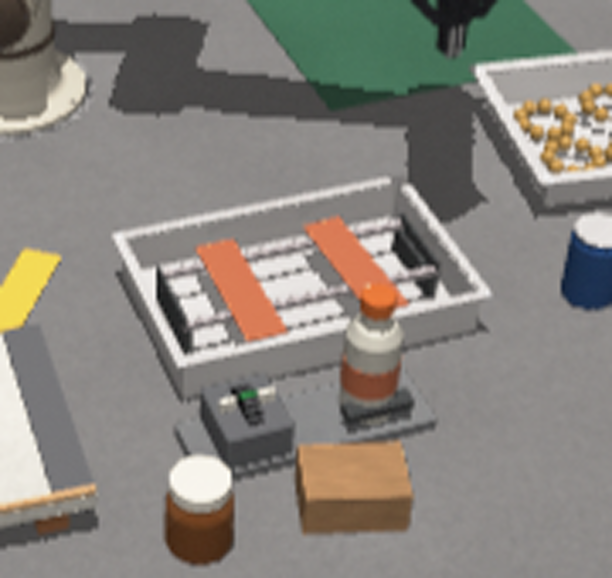

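The blanks are at crop (173,415) and (336,418), unchanged. The stripe is at (413,194) by the pointers, the cap is up at (240,178) as at the start, and the arm is clear. Handing in.

```bash
python3 -c "
from h import *
print(arm.job_done())"
```

```text
the job is handed in; nothing more can be done
None
```

The job is done and handed in at about 36 s of the 210 s; no verdict was reported. This run had only two blanks, in the outer channels; the centre channel was empty. I drew both past the board's open edge, laid them across the rails, set the wheel, then pressed the cap and let it spring back.

Last checks:
- **Blanks:** In the rack frame they measured (12, 60) mm and (11, -70) mm, on both rails with none overlapping. One is turned about 3° in plan, which the rules don't limit. I judged them level by eye from the pictures, without measuring the tilt.
- **Wheel:** The green stripe is at the pointers, by my estimate about 0.07 rad past centre (about 2.27, inside 2.0–2.4).
- **Cap:** At the bottom of the press the force was about 16 N against the 6.5 N needed, and the fingertip had gone down about 8 mm. In the last picture the cap is back up.
- **Bystanders:** The jar, carton and tin look unmoved in the pictures, and the arm is clear of everything.

Two things were off. The first blank came out about 13 mm short, so I pulled it out further and regripped it. Pressing also left the tool leaning by up to about 4°, which I allowed for in every later move.

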